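Load the scent diffuser: snap in the cartridge and fit the right cover

TASK

Take the orange scent cartridge from its wooden rest and press it down between the two copper spring clips of the diffuser stand until it snaps home in the black saddles. Then close the stand with whichever of the two aluminium covers drops over its two dowel pins (try them; only one fits), seated flat on the shoulders of the posts, and leave the other cover lying flat on the bench. Do not knock the dropper bottle, the beaker or the atomiser about.

Things in the scene. Friction and masses are not known exactly. Their poses are not given: they have to be found in the camera images.
- stand: Diffuser stand, fixed: grey base 100 x 180 mm (x, y), its top 14 mm above the bench; origin at the centre of its underside, on the bench. Along its y axis from the middle outward: two black V saddles at y = +-25 mm (6 mm wide, 38 mm free between them for fingers), two copper spring clips (noses at y = +-36 mm, 48 mm high; tops 58 mm high), two posts with dowel pins at y = +-70 mm.
- cartridge_seat (a point): Point of the stand where the centre of the snapped-in cartridge lies: 40 mm above the bench, over the stand's origin; axes as the stand's (cartridge along y).
- cover_seat (a point): Point of the stand midway between its pins, level with the flat shoulders of the 16 mm posts, 66 mm above the bench: the middle of the seated cover's underside lies here, cover along the stand's y, either way round. The 8 mm dowel pins rise 17 mm above the shoulders, the last 5 mm tapered. Axes as the stand's.
- clip_left (a joint): Spring clip at the stand's +y side, hinged at its foot: angle in rad, 0 at rest, grows outward; about 0.01 with the cartridge home. The cartridge must spread each clip by 4 mm (0.12 rad, about 6 N at the nose); pressing it in takes about 10 N downward.
- clip_right (a joint): The same for the clip at the stand's -y side.
- cartridge_center (a point): Orange round cartridge, 26 mm diameter, 80 mm long, along its own y axis (may be rolled about it), ends chamfered 45 degrees over the last 8 mm; 0.09 kg. This point: its centre, at the start 34 mm above the bench. Grip it across its middle. Pushed straight down it meets the clips about 20 mm above its seat; they spring back over its ends in the last 5 mm.
- rest: Wooden rest of the cartridge, fixed: board 70 x 90 x 8 mm with two black V saddles at y = +-25 mm of its frame, cartridge along its y; origin at the centre of its underside.
- cover_1_center (a point): Aluminium cover plate 50 x 170 x 6 mm (x, y, z) flat on the bench, with a black grip fin on its middle: 12 mm thick (x), 40 long (y), 32 high (38 in all). This point: its centre, 19 mm above the underside. Two 10.5 mm through holes on its y centre line, evenly either side. 0.12 kg. The covers differ only in hole spacing: one fits the pins (not told which), the other stays up on the pin tops.
- cover_2_center (a point): Aluminium cover plate 50 x 170 x 6 mm (x, y, z) flat on the bench, with a black grip fin on its middle: 12 mm thick (x), 40 long (y), 32 high (38 in all). This point: its centre, 19 mm above the underside. Two 10.5 mm through holes on its y centre line, evenly either side. 0.12 kg. The covers differ only in hole spacing: one fits the pins (not told which), the other stays up on the pin tops.
- amber_dropper: Bystander: amber dropper bottle with black top, 39 mm diameter, 102 mm high, loose; origin at the centre of its underside.
- glass_beaker: Bystander: small clear beaker, 47 mm diameter, 55 mm high, loose; origin at the centre of its underside.
- small_atomiser: Bystander: slim atomiser with black cap, 18 mm diameter, 80 mm high, loose; origin at the centre of its underside.

How it is judged:
By the outcome, as a careful person would: the job done as asked, in the order asked, and still so for the second after the job is handed in, with the robot touching nothing.
It also fails if it takes over 72 s, if anything falls off the work surface, if the arm or the gripper's body presses on something with over 40 N, if the wrist force passes 120 N, or if a joint passes its speed limit or range.

ROBOT

A 6-joint arm with a two-finger parallel gripper is mounted at the origin on a cart in front of the work surface, level with it; the furniture and walls round the work are solid. World frame = base frame: x ahead of the robot, y to its left, z up, the work surface at z = 0. Lengths are in m, angles in rad, forces in N, time in s.
With the tool pointing down it reaches from about 0.35 to 0.775 m from the base axis. Payload 7.3 kg.
Tool frame: the origin (TCP) lies at the very end of the fingers, on their centre line; the grasp point (between the pads) lies 19 mm behind it; x points along the fingers, y is the direction in which the jaws open and shut, and the axes are right-handed (so a half turn about x gives the same grasp; the last joint's range is limited). The gripper opens to 92 mm and grips with 3 to 60 N. Pads are 19 mm wide; open, the fingers measure 130 mm over their backs; the gripper's body (75 mm by 190 mm) begins 47 mm behind the grasp point.
Start: joints at [-1.277, 0.342, 1.524, -0, 1.275, -0.146], TCP at [0.224, -0.475, 0.227] pointing down, gripper open.
Joint ranges: [-2.53, 2.53], [-0.77, 2.02], [0.04, 2.7], [-1, 4.14], [0.28, 2.66], [-3.11, 3.11]. Speed limits (rad/s): [2.57, 2.57, 3.14, 3.14, 3.14, 3.14].

INTERFACE

Orientations are given as [roll, pitch, yaw] about the fixed x, y, z axes, in that order (R = Rz(yaw) Ry(pitch) Rx(roll)).
In Python, from cell import robot gives the robot as it stands.
- The arm moves only by the tool play_rows, never from a script. Its argument "moves" is a list that holds one entry, the list of rows, each a list of 5 numbers: the shift along the tool's x, y, z in m, then the turn about the tool's x in degrees, then the opening, from -1 (shut) to 1 (fully open), so that 0 is half open. A call has exactly 10 rows; each row shifts and turns the pose as measured when the row begins, along the tool's axes as they then stand; what a row does not reach is not made up. A row lasts 1/10 s, in which the tool goes at most 50 mm and 8.59 degrees, less where a joint would pass 70% of its speed; a pose out of reach is approached as far as the arm can. A call with a gripper value outside its range is refused whole. The fingers move at their own pace and stop on an object; "grip_force" is the grip in N (left out, the last holds). Time passes only in rows, so rows that do not move let the fingers close, or fill a call up. It gives the time, the measured TCP pose, the force and the opening at its end, in the units of the state.
- robot.observe(): the state, without advancing time (a new reading comes with each control period).
- robot.read_camera(name): name is "scene" or "top" or "wrist"; returns the picture (420x560x3 uint8, red, green, blue); there is no depth.
- robot.get_calibration(name): a dict with "mtx" (3x3 intrinsics, pixels), "view" (4x4, takes a point from world to camera coordinates). Camera axes: x right, y up, looking along -z (the intrinsics and any distortion apply to the point x, -y, -z); pixel columns grow to the right and rows downward; lengths in m; the calibration is good to about 2 mm. The wrist camera is an equidistant fisheye: a pixel r from the principal point sees the ray r / f radians off the axis. A picture is of the moment at which its call begins: read the wrist's pose just before it. get_calibration takes no time and is no camera call; for the wrist camera it gives the pose at the moment of the call.
- robot.hand_in(): hands the job in, once; it reports no verdict.
Trained networks look in the newest picture that a camera, given by its name, has taken for a name from the list of things; names that differ only in an ending like _2 or _b are one class to them, and where a whole thing is asked for, a point or a joint stands for the part that bears it (a point fixed in the world has none). Each returns a list of dicts, best first, with "score" (0 to 1); they miss things now and then, are a little off and sometimes report something else, mostly with a low value. They report only what shows in the picture. A call takes as long as a camera call.
- robot.spot_in(camera, label): "point" ([column, row] in pixels, amid what is visible of it).
The state is a dict: "time": time; "qpos": joint angles; "qvel": joint speeds; "joint_efforts": joint torques, N m; "tool_pos": TCP position; "tool_rot": TCP orientation; "contact_force": force on the tool from outside, world axes, zero at the start; "torque": the same for the moment, N m; "opening": finger opening in m.
Only numpy, scipy, OpenCV 4.12 (cv2) and the standard library are available. Lean on these libraries where they do the work, as an engineer would, in place of code of your own. Each camera call takes 0.05 s, during which the arm holds its last target.

## Working session

There is one attempt and no reset: what is moved stays moved. The work goes in short steps, Python scripts to look and compute and a tool call to move; the robot and the scene stay as the last step left them, time stands still between calls to the robot, and variables do not carry over. Pictures are saved under pics/ and viewed, and the job is handed in when it is done.

Besides the shell and the picture viewer there is one more tool, called in YAML: its name, and indented under it one key for each argument. play_rows: Moves the arm, as the interface text tells. Its arguments: {"type":"object","properties":{"moves":{"type":"array"},"grip_force":{"type":"number"}},"required":["moves"]}

```bash
mkdir -p pics; ls; python3 - <<'E'
from cell import robot
import cv2
s=robot.observe();print(s)
for n in ("scene","top","wrist"):
    im=robot.read_camera(n); cv2.imwrite(f"pics/{n}0.png",im[:,:,::-1]); c=robot.get_calibration(n); print(n,c)
    for l in ("stand","rest","cartridge_center","cover_1_center","amber_dropper","glass_beaker","small_atomiser"):
        print(l,[(d["point"],round(d["score"],2)) for d in robot.spot_in(n,l)[:4]])
E
```

```text
pics
{'time': 0.0, 'qpos': array([-1.27698384e+00,  3.42752874e-01,  1.52502047e+00, -5.10143761e-06,
        1.27536021e+00, -1.45988564e-01]), 'qvel': array([-0.00075   ,  0.00034161, -0.00071866, -0.00176387,  0.00042821,
       -0.00103577]), 'joint_efforts': array([-5.21773145e-04, -4.31248462e+01, -2.44215560e+01,  7.16139749e-02,
        5.58968622e-02, -1.13845317e-04]), 'tool_pos': array([ 0.22343159, -0.47464345,  0.22602809]), 'tool_rot': array([-1.71361912,  1.56925543,  1.86777607]), 'contact_force': array([-0.77450366, -0.31614654, -0.01929942]), 'torque': array([-0.01643425, -0.01143383,  0.00899259]), 'opening': 0.09172228755612137}
scene {'mtx': array([[518.19859104,   0.        , 276.34863259],
       [  0.        , 518.19859104, 208.16073731],
       [  0.        ,   0.        ,   1.        ]]), 'view': array([[ 0.73714429, -0.67564697,  0.01093055, -0.43173204],
       [ 0.34781996,  0.39324756,  0.85110377, -0.26098856],
       [-0.57934409, -0.62358442,  0.52488369, -0.92893099],
       [ 0.        ,  0.        ,  0.        ,  1.        ]])}
stand [([268.2, 233.
[... 940 characters left out ...]
8.4], 0.62), ([286.8, 207.0], 0.36)]
small_atomiser [([346.9, 163.4], 0.6)]
wrist {'mtx': array([[325.1922621 ,   0.        , 279.05688196],
       [  0.        , 325.1922621 , 211.25168312],
       [  0.        ,   0.        ,   1.        ]]), 'view': array([[ 4.25511004e-01, -9.04953057e-01, -5.90672166e-04,
        -5.26183887e-01],
       [ 8.67814436e-01,  4.08233235e-01, -2.83273243e-01,
         3.62911145e-02],
       [ 2.56590120e-01,  1.20023288e-01,  9.59039061e-01,
        -3.91140359e-01],
       [ 0.00000000e+00,  0.00000000e+00,  0.00000000e+00,
         1.00000000e+00]])}
stand []
rest []
cartridge_center []
cover_1_center []
amber_dropper []
glass_beaker []
small_atomiser []
```

View pics/scene0.png

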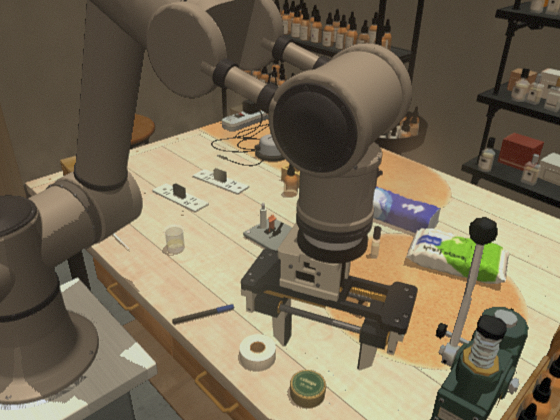

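View pics/top0.png

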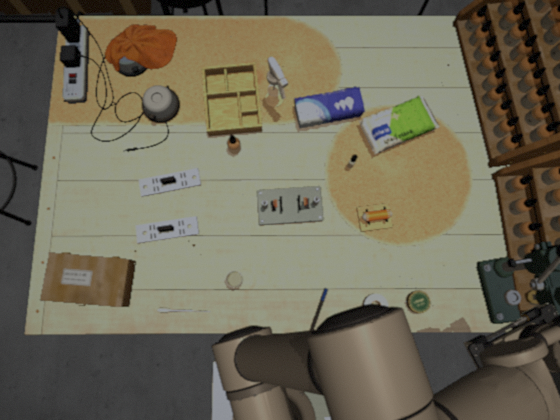

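View pics/wrist0.png

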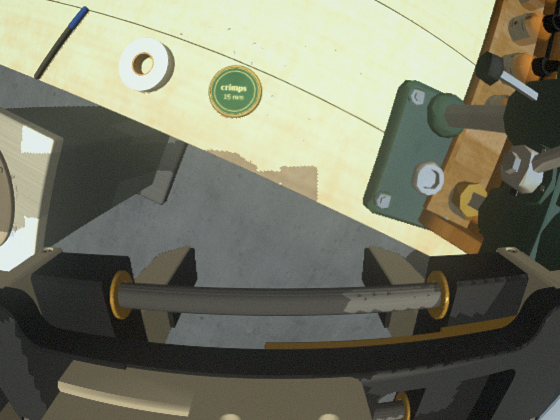

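Top view: stand at (290,205), rest and cartridge at (376,216), covers at (169,182) and (167,230), dropper at (233,143), beaker at (233,279), atomiser at (352,161). The wrist camera sees only the tape, the tin and the press. Next I'll work out coarse positions and zoom in.

```bash
cat > h.py <<'E'
import numpy as np, cv2
from scipy.spatial.transform import Rotation as Ro
from cell import robot
def toolR(s): return Ro.from_euler('xyz',s["tool_rot"]).as_matrix()
def ray(cam,c,px,fish=None):
    fish=(cam=="wrist")
    V=c["view"];K=c["mtx"]
    x=(px[0]-K[0,2])/K[0,0];y=(px[1]-K[1,2])/K[1,1]
    if fish:
        r=np.hypot(x,y);k=np.sin(r)/r if r>1e-9 else 1
        d=np.array([x*k,y*k,np.cos(r)])
    else: d=np.array([x,y,1.])
    d=d*[1,-1,-1]
    R=V[:3,:3];o=-R.T@V[:3,3]
    return o,R.T@d
def at_z(cam,c,px,z):
    o,d=ray(cam,c,px);return o+d*(z-o[2])/d[2]
def proj(cam,c,P):
    p=c["view"]@np.r_[P,1];v=np.array([p[0],-p[1],-p[2]]);K=c["mtx"]
    if cam=="wrist":
        r=np.hypot(v[0],v[1]);th=np.arctan2(r,v[2]);k=th/max(r,1e-9);x,y=v[0]*k,v[1]*k
    else: x,y=v[:2]/v[2]
    return np.array([K[0,0]*x+K[0,2],K[1,1]*y+K[1,2]])
E
python3 - <<'E'
from h import *
im=cv2.imread("pics/top0.png")
a=cv2.resize(im[130:290,130:400],None,fx=2.9,fy=2.9,interpolation=cv2.INTER_CUBIC);cv2.imwrite("pics/topz.png",a)
c=robot.get_calibration("top")
for n,p,z in [("stand",(290,205),.014),("cart",(376,216),.034),("covA",(169,182),.02),("covB",(167,230),.02),("drop",(233,143),.05),("beak",(233,279),.03),("atom",(352,161),.04)]:
    print(n,at_z("top",c,p,z).round(3))
s=robot.observe();R=toolR(s);print(R.round(2))
w=robot.get_calibration("wrist");V=w["view"];o=-V[:3,:3].T@V[:3,3];print("cam in tool",R.T@(o-s["tool_pos"]),"axis",R.T@(-V[2,:3]))
E
```

```text
stand [ 0.566 -0.047  0.014]
cart [ 0.53  -0.28   0.034]
covA [0.631 0.291 0.02 ]
covB [0.496 0.291 0.02 ]
drop [0.735 0.111 0.05 ]
beak [0.362 0.107 0.03 ]
atom [ 0.685 -0.22   0.04 ]
[[ 0.    0.43 -0.9 ]
 [-0.   -0.9  -0.43]
 [-1.    0.    0.  ]]
cam in tool [-0.15832519  0.0014275  -0.07583414] axis [ 9.59043558e-01 -7.97200929e-04  2.83257513e-01]
```

View pics/topz.png

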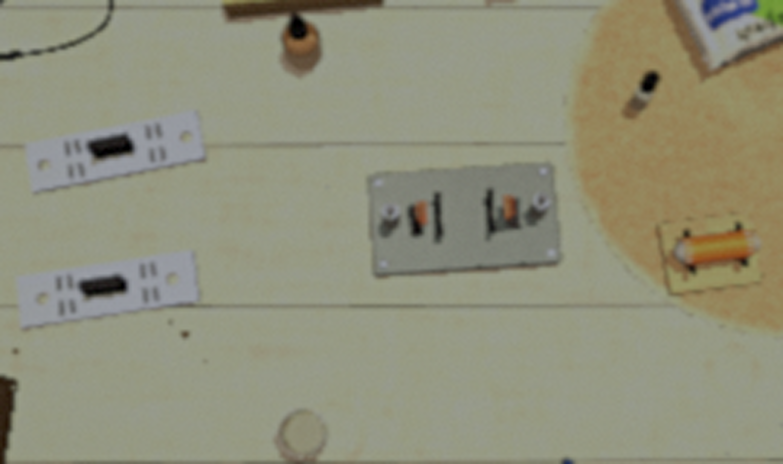

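```bash
cat >> h.py <<'E'
def plan(xyz,yaw,n=10,open_=1,s=None,start=None):
    """yaw: desired heading (deg) of tool y in world. prints rows."""
    s=s or robot.observe();R=toolR(s);p=s["tool_pos"]
    if start is not None: p=np.array(start[:3])
    y0=np.degrees(np.arctan2(R[1,1],R[0,1]))
    dy=(yaw-y0+180)%360-180
    print("from",p.round(4),"yaw",round(y0,2),"dyaw",round(dy,2),"t",s["time"])
    d=(np.array(xyz)-p)/n
    for i in range(n):
        Ri=Ro.from_euler('z',dy*i/n,degrees=True).as_matrix()@R
        l=Ri.T@d
        print([*[round(float(v),4) for v in l],round(-dy/n,2),open_],end=",")
    print("  |step|",np.linalg.norm(d).round(4))
E
python3 -c "
from h import *
plan((.52,-.28,.17),6)"
```

```text
from [ 0.2235 -0.4751  0.2268] yaw -64.8 dyaw 70.8 t 1.2
[0.0057, -0.005, -0.0351, np.float64(-7.08), 1],[0.0057, -0.0007, -0.0355, np.float64(-7.08), 1],[0.0057, 0.0037, -0.0353, np.float64(-7.08), 1],[0.0057, 0.008, -0.0346, np.float64(-7.08), 1],[0.0057, 0.0122, -0.0333, np.float64(-7.08), 1],[0.0057, 0.0163, -0.0315, np.float64(-7.08), 1],[0.0057, 0.02, -0.0293, np.float64(-7.08), 1],[0.0057, 0.0235, -0.0266, np.float64(-7.08), 1],[0.0057, 0.0266, -0.0235, np.float64(-7.08), 1],[0.0057, 0.0293, -0.0201, np.float64(-7.08), 1],  |step| 0.0359
```

play_rows:
  moves:
    - [[0.006,-0.005,-0.035,-7.1,1],[0.006,-0.001,-0.036,-7.1,1],[0.006,0.004,-0.035,-7.1,1],[0.006,0.008,-0.035,-7.1,1],[0.006,0.012,-0.033,-7.1,1],[0.006,0.016,-0.032,-7.1,1],[0.006,0.02,-0.029,-7.1,1],[0.006,0.024,-0.027,-7.1,1],[0.006,0.027,-0.024,-7.1,1],[0.006,0.029,-0.02,-7.1,1]]

```text
time: 2.2
tool_pos: [0.525, -0.2701, 0.1652]
tool_rot: [0.112, 1.566, -1.311]
contact_force: [-0.3, -0.6, 0.2]
opening: 0.0915
```

```bash
python3 -c "
from h import *
s=robot.observe();print(s['tool_pos'],s['tool_rot'],s['time'])
c=robot.get_calibration('wrist');im=robot.read_camera('wrist');cv2.imwrite('pics/w1.png',im[:,:,::-1])
print(robot.observe()['tool_pos'])
np.save('c1.npy',c['view'])
for l in ('rest','cartridge_center','stand'): print(l,robot.spot_in('wrist',l)[:2])
plan((.52,-.28,.17),6)"
```

```text
[ 0.52502574 -0.27011851  0.16518246] [ 0.11206886  1.56550688 -1.31057746] 2.2
[ 0.528388   -0.26643779  0.16401517]
rest [{'point': [272.0, 196.9], 'score': 0.59}]
cartridge_center [{'point': [281.0, 213.4], 'score': 0.88}]
stand [{'point': [350.3, 34.9], 'score': 0.87}]
from [ 0.5239 -0.2707  0.165 ] yaw 8.21 dyaw -2.21 t 2.4
[-0.0005, -0.0005, 0.0009, np.float64(0.22), 1],[-0.0005, -0.0005, 0.0009, np.float64(0.22), 1],[-0.0005, -0.0005, 0.0009, np.float64(0.22), 1],[-0.0005, -0.0005, 0.0009, np.float64(0.22), 1],[-0.0005, -0.0005, 0.0009, np.float64(0.22), 1],[-0.0005, -0.0005, 0.0009, np.float64(0.22), 1],[-0.0005, -0.0005, 0.0009, np.float64(0.22), 1],[-0.0005, -0.0005, 0.0009, np.float64(0.22), 1],[-0.0005, -0.0005, 0.0009, np.float64(0.22), 1],[-0.0005, -0.0005, 0.0009, np.float64(0.22), 1],  |step| 0.0011
```

View pics/w1.png

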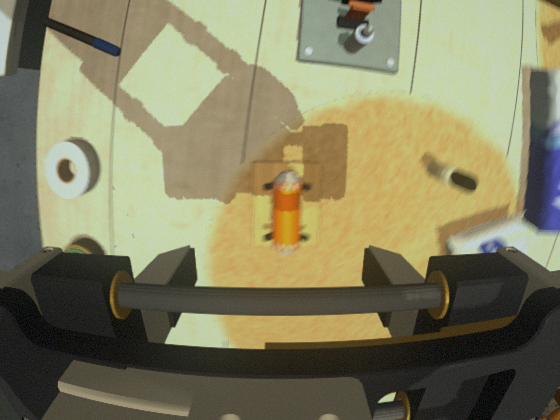

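The wrist picture shows the cartridge at (287,213) between the fingers and the stand's near end at (350,35), but the arm was still settling, so it is slightly blurred. I'll take it again.

```bash
python3 -c "
from h import *
s=robot.observe();print(s['tool_pos'],s['qvel'].round(3),s['time'])
c=robot.get_calibration('wrist');im=robot.read_camera('wrist');cv2.imwrite('pics/w2.png',im[:,:,::-1])
print(robot.observe()['tool_pos'])
np.save('c2.npy',c['view'])
a=cv2.resize(im[140:270,220:350,::-1],None,fx=4.5,fy=4.5,interpolation=cv2.INTER_CUBIC);cv2.imwrite('pics/w2z.png',a)
"
```

```text
[ 0.52390759 -0.27065989  0.16504544] [-0.036 -0.016  0.009 -0.003 -0.     0.004] 2.4
[ 0.52342021 -0.27137318  0.16535287]
```

View pics/w2z.png

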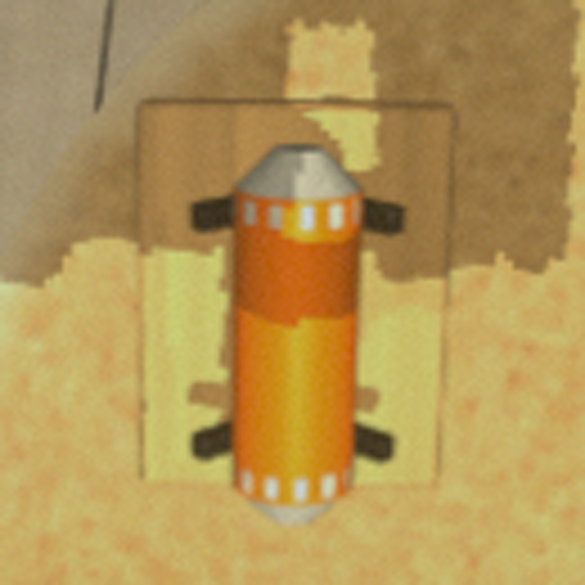

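```bash
python3 -c "
from h import *
c=robot.get_calibration('wrist');c['view']=np.load('c2.npy')
f=lambda x,y:(220+(x+.5)/4.5-.5,140+(y+.5)/4.5-.5)
P=[at_z('wrist',c,f(*q),.008) for q in ((140,100),(453,103),(438,487),(145,483))]
for p in P:print(p.round(4))
print('ctr',np.mean(P,0).round(4)); 
for i in range(4):
  d=P[(i+1)%4]-P[i];print(np.linalg.norm(d).round(4),np.degrees(np.arctan2(d[1],d[0])).round(2))
a=at_z('wrist',c,f(297,200),.034);b=at_z('wrist',c,f(295,495),.034);print('cart',a,b,(a+b)/2,np.linalg.norm(a-b),np.degrees(np.arctan2((a-b)[1],(a-b)[0]))-90)
a=at_z('wrist',c,f(299,145),.036);b=at_z('wrist',c,f(292,523),.03);print('ends',a,b,(a+b)/2,np.linalg.norm(a-b),np.degrees(np.arctan2((a-b)[1],(a-b)[0]))-90)
"
```

```text
[ 0.4916 -0.2433  0.008 ]
[ 0.5591 -0.2341  0.008 ]
[ 0.5716 -0.3235  0.008 ]
[ 0.5034 -0.3322  0.008 ]
ctr [ 0.5314 -0.2833  0.008 ]
0.0681 7.75
0.0902 -82.04
0.0687 -172.74
0.0896 97.56
cart [ 0.52729437 -0.255184    0.034     ] [ 0.53644529 -0.31902041  0.034     ] [ 0.53186983 -0.28710221  0.034     ] 0.06448895730898807 8.157748679178141
ends [ 0.52594265 -0.24364984  0.036     ] [ 0.53712611 -0.32746784  0.03      ] [ 0.53153438 -0.28555884  0.033     ] 0.08477338133421292 7.5998394062201555
```

```bash
python3 -c "
from h import *
plan((.5314,-.284,.05),7.7,n=8)"
```

```text
from [ 0.5234 -0.2714  0.1654] yaw 8.12 dyaw -0.42 t 2.45
[0.0144, 0.0008, 0.0016, np.float64(0.05), 1],[0.0144, 0.0008, 0.0016, np.float64(0.05), 1],[0.0144, 0.0008, 0.0016, np.float64(0.05), 1],[0.0144, 0.0008, 0.0016, np.float64(0.05), 1],[0.0144, 0.0008, 0.0016, np.float64(0.05), 1],[0.0144, 0.0008, 0.0016, np.float64(0.05), 1],[0.0144, 0.0008, 0.0016, np.float64(0.05), 1],[0.0144, 0.0008, 0.0016, np.float64(0.05), 1],  |step| 0.0145
```

play_rows:
  moves:
    - [[0.014,0.001,0.002,0,1],[0.014,0.001,0.002,0,1],[0.014,0.001,0.002,0.4,1],[0.014,0.001,0.002,0,1],[0.014,0.001,0.002,0,1],[0.014,0.001,0.001,0,1],[0.014,0.001,0.001,0,1],[0.014,0,0,0,1],[0,0,0,0,1],[0,0,0,0,1]]

```text
time: 3.45
tool_pos: [0.5234, -0.2913, 0.041]
tool_rot: [-1.226, 1.565, -2.682]
contact_force: [-0.3, -0.4, -0.0]
opening: 0.0919
```

```bash
python3 -c "
from h import *
plan((.5314,-.284,.015),7.7,n=5)"
```

```text
from [ 0.5234 -0.2913  0.041 ] yaw 6.55 dyaw 1.15 t 3.45
[0.0052, 0.0018, -0.0013, np.float64(-0.23), 1],[0.0052, 0.0018, -0.0013, np.float64(-0.23), 1],[0.0052, 0.0018, -0.0013, np.float64(-0.23), 1],[0.0052, 0.0018, -0.0013, np.float64(-0.23), 1],[0.0052, 0.0018, -0.0013, np.float64(-0.23), 1],  |step| 0.0056
```

play_rows:
  moves:
    - [[0.004,0.004,-0.003,-0.5,1],[0.004,0.004,-0.003,-0.5,1],[0.004,0,0,0,1],[0.004,0,0,0,1],[0.004,0,0,0,1],[0,0,0,0,1],[0,0,0,0,1],[0,0,0,0,1],[0,0,0,0,1],[0,0,0,0,1]]

```text
time: 4.45
tool_pos: [0.5319, -0.285, 0.0214]
tool_rot: [-0.523, 1.566, -1.962]
contact_force: [-0.2, 0.3, 0.5]
opening: 0.0919
```

```bash
python3 -c "
from h import *
plan((.5314,-.284,.015),7.7,n=5)"
```

```text
from [ 0.5319 -0.285   0.0214] yaw 7.59 dyaw 0.11 t 4.45
[0.0013, -0.0001, -0.0002, np.float64(-0.02), 1],[0.0013, -0.0001, -0.0002, np.float64(-0.02), 1],[0.0013, -0.0001, -0.0002, np.float64(-0.02), 1],[0.0013, -0.0001, -0.0002, np.float64(-0.02), 1],[0.0013, -0.0001, -0.0002, np.float64(-0.02), 1],  |step| 0.0013
```

play_rows:
  moves:
    - [[0.003,0,-0.001,0,1],[0.003,0,0,0,1],[0,0,0,0,1],[0,0,0,0,-1],[0,0,0,0,-1],[0,0,0,0,-1],[0,0,0,0,-1],[0,0,0,0,-1],[0,0,0,0,-1],[0,0,0,0,-1]]
  grip_force: 40

```text
time: 5.45
tool_pos: [0.5319, -0.284, 0.0151]
tool_rot: [-0.434, 1.565, -1.872]
contact_force: [0.4, 0.4, 0.4]
opening: 0.0404
```

```bash
python3 -c "
from h import *
s=robot.observe();print(s)"
```

```text
{'time': 5.45, 'qpos': array([-0.61488266,  0.71091496,  1.53423559, -0.00648473,  0.89481301,
       -0.74318197]), 'qvel': array([-1.12095162e-03, -2.38815823e-03,  3.24078811e-05,  1.75231257e-03,
       -5.20516123e-04,  1.02635402e-04]), 'joint_efforts': array([-3.61332741e-04, -5.49693775e+01, -1.86631429e+01,  8.62892572e-03,
        7.51944515e-02, -3.19404862e-04]), 'tool_pos': array([ 0.53186506, -0.28404809,  0.015063  ]), 'tool_rot': array([-0.43384876,  1.56547866, -1.87229263]), 'contact_force': array([0.38664792, 0.4455591 , 0.39497653]), 'torque': array([-0.00880925, -0.06550261, -0.02924958]), 'opening': 0.04039739592307097}
```

play_rows:
  moves:
    - [[0,0,0,0,-1],[0,0,0,0,-1],[0,0,0,0,-1],[0,0,0,0,-1],[-0.01,0,0,0,-1],[-0.02,0,0,0,-1],[-0.03,0,0,0,-1],[-0.03,0,0,0,-1],[-0.03,0,0,0,-1],[-0.02,0,0,0,-1]]

```text
time: 6.45
tool_pos: [0.53, -0.2818, 0.1587]
tool_rot: [-1.728, 1.562, 3.116]
contact_force: [0.2, -0.4, -1.4]
opening: 0.025
```

```bash
python3 -c "
from h import *
plan((.566,-.047,.18),4,open_=-1)"
```

```text
from [ 0.53   -0.2818  0.1587] yaw 7.58 dyaw -3.58 t 6.45
[-0.0022, 0.0066, -0.0228, np.float64(0.36), -1],[-0.0022, 0.0065, -0.0228, np.float64(0.36), -1],[-0.0022, 0.0064, -0.0229, np.float64(0.36), -1],[-0.0022, 0.0062, -0.0229, np.float64(0.36), -1],[-0.0022, 0.0061, -0.023, np.float64(0.36), -1],[-0.0022, 0.0059, -0.023, np.float64(0.36), -1],[-0.0022, 0.0058, -0.023, np.float64(0.36), -1],[-0.0022, 0.0056, -0.0231, np.float64(0.36), -1],[-0.0022, 0.0055, -0.0231, np.float64(0.36), -1],[-0.0021, 0.0054, -0.0231, np.float64(0.36), -1],  |step| 0.0238
```

play_rows:
  moves:
    - [[-0.005,0.006,-0.02,0.4,-1],[-0.005,0.006,-0.02,0.4,-1],[-0.005,0.006,-0.02,0.4,-1],[-0.005,0.006,-0.02,0.4,-1],[-0.005,0.006,-0.02,0.4,-1],[-0.005,0.006,-0.02,0.4,-1],[-0.005,0.005,-0.02,0.4,-1],[-0.002,0.003,-0.01,0.4,-1],[0,0,0,0,-1],[0,0,0,0,-1]]

```text
time: 7.45
tool_pos: [0.5594, -0.1236, 0.207]
tool_rot: [0.28, 1.564, -1.217]
contact_force: [0.8, -1.1, -1.4]
opening: 0.0251
```

play_rows:
  moves:
    - [[0,0,0,0,-1],[0,0,0,0,-1],[0,0,0,0,-1],[0,0,0,0,-1],[0,0,0,0,-1],[0,0,0,0,-1],[0,0,0,0,-1],[0,0,0,0,-1],[0,0,0,0,-1],[0,0,0,0,-1]]

```text
time: 8.45
tool_pos: [0.5585, -0.1269, 0.2059]
tool_rot: [-0.045, 1.565, -1.546]
contact_force: [-0.7, 0.2, -1.5]
opening: 0.0249
```

```bash
python3 -c "
from h import *
s=robot.observe();print(s['tool_pos'],s['qvel'].round(3),s['time'])
c=robot.get_calibration('wrist');im=robot.read_camera('wrist');cv2.imwrite('pics/w3.png',im[:,:,::-1])
print(robot.observe()['tool_pos'])
np.save('c3.npy',c['view']); plan((.566,-.047,.18),4)
a=cv2.resize(im[20:220,180:400,::-1],None,fx=3,fy=3,interpolation=cv2.INTER_CUBIC);cv2.imwrite('pics/w3z.png',a)
"
```

```text
[ 0.55849628 -0.1269157   0.20590207] [-0.    -0.001  0.001 -0.001 -0.001 -0.001] 8.45
[ 0.55848428 -0.12692716  0.2058934 ]
from [ 0.5585 -0.1269  0.2059] yaw 3.98 dyaw 0.02 t 8.5
[0.0025, 0.0013, -0.0079, np.float64(-0.0), 1],[0.0025, 0.0013, -0.0079, np.float64(-0.0), 1],[0.0025, 0.0013, -0.0079, np.float64(-0.0), 1],[0.0025, 0.0013, -0.0079, np.float64(-0.0), 1],[0.0025, 0.0013, -0.0079, np.float64(-0.0), 1],[0.0025, 0.0013, -0.0079, np.float64(-0.0), 1],[0.0025, 0.0013, -0.0079, np.float64(-0.0), 1],[0.0025, 0.0013, -0.0079, np.float64(-0.0), 1],[0.0025, 0.0013, -0.0079, np.float64(-0.0), 1],[0.0025, 0.0013, -0.0079, np.float64(-0.0), 1],  |step| 0.0084
```

View pics/w3.png

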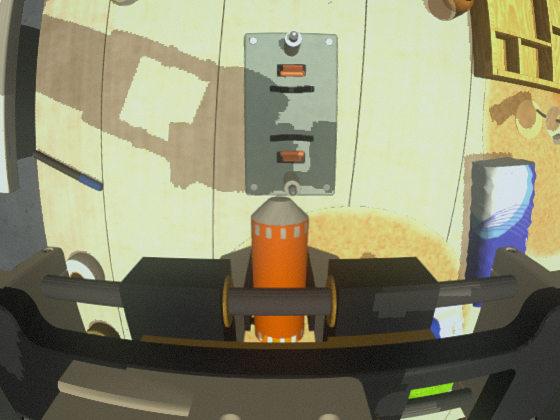

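View pics/w3z.png

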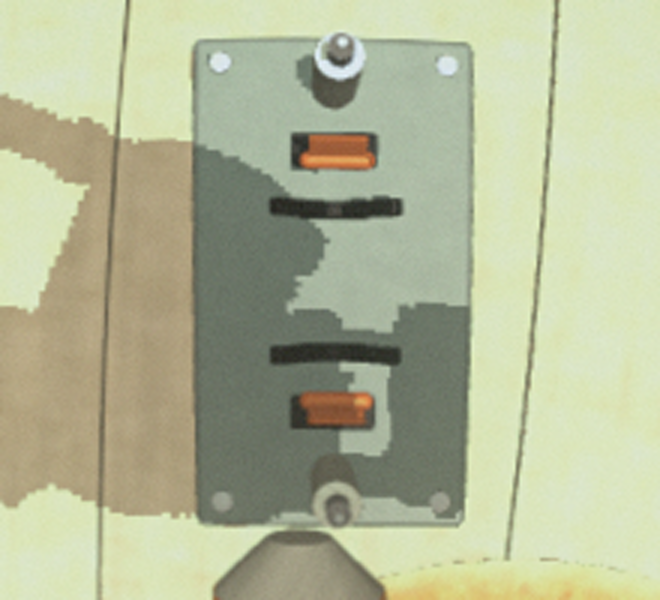

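```bash
python3 -c "
from h import *
c=robot.get_calibration('wrist');c['view']=np.load('c3.npy')
f=lambda x,y:(180+(x+.5)/3-.5,20+(y+.5)/3-.5)
P=[at_z('wrist',c,f(*q),.014) for q in ((196,40),(470,43),(465,525),(198,525))]
for p in P:print(p.round(4))
print('ctr',np.mean(P,0).round(4)); 
for i in range(4):
  d=P[(i+1)%4]-P[i];print(np.linalg.norm(d).round(4),np.degrees(np.arctan2(d[1],d[0])).round(2))
for z,u,v in ((.066,(339,57),(336,503)),(.083,(341,42),(338,516)),(.058,(339,160),(337,403))):
  a=at_z('wrist',c,f(*u),z);b=at_z('wrist',c,f(*v),z);print(z,a,b,(a+b)/2,np.linalg.norm(a-b),np.degrees(np.arctan2((a-b)[1],(a-b)[0]))-90)
s=robot.observe();z=s['tool_pos'][2]+.019
R=toolR(s)
for q in ((280,198),(280,232),(280,336),(252,260),(307,260),(254,320),(305,320)):
  p=at_z('wrist',c,q,z+(.011 if q[0]==280 and q[1]>200 else 0));print(q,(R.T@(p-s['tool_pos'])).round(4))
"
python3 - <<'E'
import cv2
im=cv2.imread('pics/w3.png')
cv2.imwrite('pics/w3c.png',cv2.resize(im[180:360,190:370],None,fx=3.3,fy=3.3,interpolation=cv2.INTER_CUBIC))
E
```

```text
[0.5106 0.0381 0.014 ]
[0.6076 0.0449 0.014 ]
[ 0.621  -0.1328  0.014 ]
[ 0.5219 -0.1398  0.014 ]
ctr [ 0.5653 -0.0474  0.014 ]
0.0972 4.06
0.1782 -85.7
0.0993 -175.97
0.1782 93.65
0.066 [0.56017101 0.02177066 0.066     ] [ 0.56934841 -0.11655907  0.066     ] [ 0.56475971 -0.04739421  0.066     ] 0.13863383913636115 3.7956891951347274
0.083 [0.56001553 0.02224073 0.083     ] [ 0.5693107  -0.11670639  0.083     ] [ 0.56466311 -0.04723283  0.083     ] 0.13925768580138512 3.827224620415535
0.058 [ 0.56264633 -0.00965591  0.058     ] [ 0.56761031 -0.08609835  0.058     ] [ 0.56512832 -0.04787713  0.058     ] 0.07660344616512761 3.715431171933602
(280, 198) [-0.0193  0.0001 -0.0401]
(280, 232) [-0.0302  0.0001 -0.0282]
(280, 336) [-0.0298  0.0002  0.0268]
(252, 260) [-0.0191 -0.0131 -0.01  ]
(307, 260) [-0.0191  0.0129 -0.01  ]
(254, 320) [-0.0188 -0.0133  0.0249]
(305, 320) [-0.0188  0.0132  0.0249]
```

View pics/w3c.png

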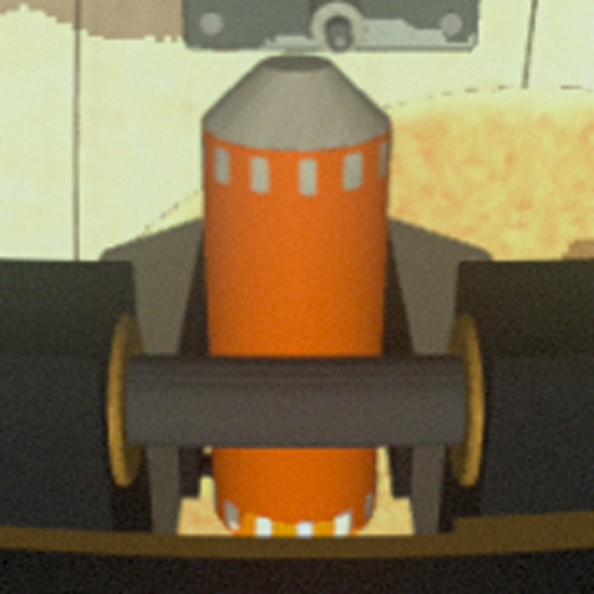

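```bash
python3 -c "
from h import *
plan((.565,-.0474,.1),3.8,n=8)"
```

```text
from [ 0.5585 -0.1269  0.2059] yaw 3.98 dyaw -0.18 t 8.5
[0.0132, 0.0015, -0.0099, np.float64(0.02), 1],[0.0132, 0.0015, -0.0099, np.float64(0.02), 1],[0.0132, 0.0015, -0.0099, np.float64(0.02), 1],[0.0132, 0.0015, -0.0099, np.float64(0.02), 1],[0.0132, 0.0015, -0.0099, np.float64(0.02), 1],[0.0132, 0.0015, -0.0099, np.float64(0.02), 1],[0.0132, 0.0015, -0.0099, np.float64(0.02), 1],[0.0132, 0.0015, -0.0099, np.float64(0.02), 1],  |step| 0.0166
```

play_rows:
  moves:
    - [[0,0.001,-0.012,0,-1],[0,0.002,-0.013,0,-1],[0,0.002,-0.013,0.2,-1],[0.005,0.002,-0.013,0,-1],[0.015,0.002,-0.013,0,-1],[0.02,0.001,-0.01,0,-1],[0.02,0,-0.004,0,-1],[0.02,0,0,0,-1],[0.01,0,0,0,-1],[0,0,0,0,-1]]
  grip_force: 50

```text
time: 9.5
tool_pos: [0.5638, -0.0354, 0.1118]
tool_rot: [0.295, 1.565, -1.204]
contact_force: [0.4, 0.0, -0.7]
opening: 0.0247
```

```bash
python3 -c "
from h import *
plan((.565,-.0474,.06),3.8,n=3)"
```

```text
from [ 0.5638 -0.0354  0.1118] yaw 4.09 dyaw -0.29 t 9.5
[0.0173, 0.0001, 0.0039, np.float64(0.1), 1],[0.0173, 0.0001, 0.0039, np.float64(0.1), 1],[0.0173, 0.0001, 0.0039, np.float64(0.1), 1],  |step| 0.0177
```

play_rows:
  moves:
    - [[0,0,0.004,0.1,-1],[0,0,0.004,0.1,-1],[0.005,0,0.002,0.1,-1],[0.01,0,0,0,-1],[0.01,0,0,0,-1],[0.01,0,0,0,-1],[0.005,0,0,0,-1],[0,0,0,0,-1],[0,0,0,0,-1],[0,0,0,0,-1]]

```text
time: 10.5
tool_pos: [0.5663, -0.0469, 0.0706]
tool_rot: [0.704, 1.562, -0.802]
contact_force: [0.2, 0.5, -1.7]
opening: 0.0245
```

```bash
python3 -c "
from h import *
plan((.565,-.0474,.05),3.8,n=3)"
```

```text
from [ 0.5663 -0.0469  0.0706] yaw 3.71 dyaw 0.09 t 10.5
[0.0069, -0.0005, 0.0001, np.float64(-0.03), 1],[0.0069, -0.0005, 0.0001, np.float64(-0.03), 1],[0.0069, -0.0005, 0.0001, np.float64(-0.03), 1],  |step| 0.0069
```

play_rows:
  moves:
    - [[0.006,-0.001,0,0,-1],[0.006,0,0,0,-1],[0.006,0,0,0,-1],[0.004,0,0,0,-1],[0.002,0,0,0,-1],[0,0,0,0,-1],[0,0,0,0,-1],[0,0,0,0,-1],[0,0,0,0,-1],[0,0,0,0,-1]]

```text
time: 11.5
tool_pos: [0.5661, -0.0472, 0.0454]
tool_rot: [0.813, 1.561, -0.692]
contact_force: [0.1, -0.0, -0.4]
opening: 0.0249
```

```bash
python3 -c "
from h import *
im=robot.read_camera('wrist');cv2.imwrite('pics/w4.png',im[:,:,::-1])
im=robot.read_camera('scene');cv2.imwrite('pics/s4.png',cv2.resize(im[140:280,200:340,::-1],None,fx=4,fy=4,interpolation=cv2.INTER_CUBIC))
plan((.565,-.0474,.021),3.8,n=6)"
```

```text
from [ 0.5661 -0.0472  0.0454] yaw 3.72 dyaw 0.08 t 11.6
[0.0041, -0.0002, -0.0, np.float64(-0.01), 1],[0.0041, -0.0002, -0.0, np.float64(-0.01), 1],[0.0041, -0.0002, -0.0, np.float64(-0.01), 1],[0.0041, -0.0002, -0.0, np.float64(-0.01), 1],[0.0041, -0.0002, -0.0, np.float64(-0.01), 1],[0.0041, -0.0002, -0.0, np.float64(-0.01), 1],  |step| 0.0041
```

View pics/w4.png

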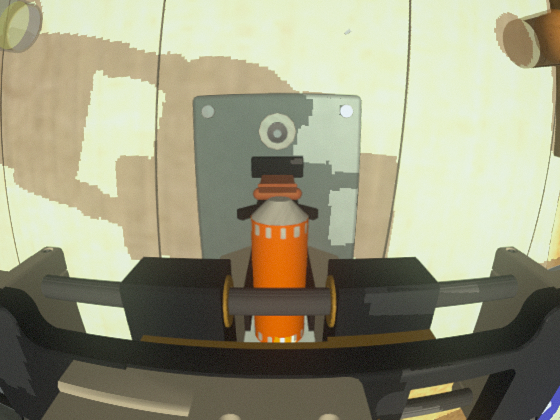

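View pics/s4.png

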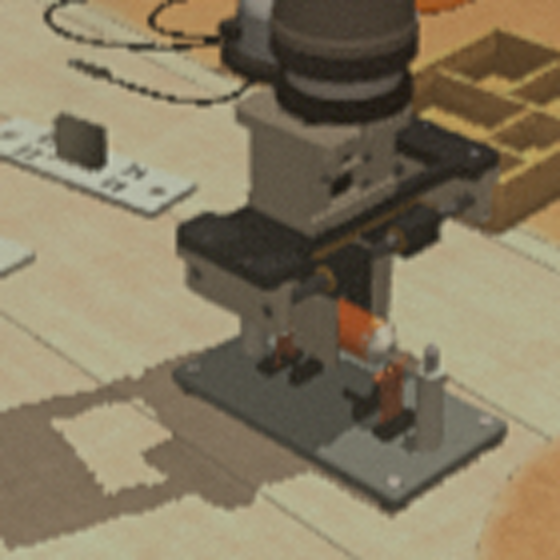

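Wrist view: cartridge nose (280,205) just above clip (277,190) and in line with pin (277,132), needing about 1 mm in −y. I'll press now.

play_rows:
  moves:
    - [[0.002,-0.0015,0,0,-1],[0.003,0,0,0,-1],[0.003,0,0,0,-1],[0.003,0,0,0,-1],[0.003,0,0,0,-1],[0.003,0,0,0,-1],[0.003,0,0,0,-1],[0.003,0,0,0,-1],[0,0,0,0,-1],[0,0,0,0,-1]]

```text
time: 12.6
tool_pos: [0.5652, -0.0475, 0.0215]
tool_rot: [0.874, 1.559, -0.631]
contact_force: [-0.6, -0.0, -2.4]
opening: 0.0246
```

```bash
python3 -c "
from h import *
plan((.565,-.0474,.021),3.8,n=2)"
```

```text
from [ 0.5652 -0.0475  0.0215] yaw 3.73 dyaw 0.07 t 12.6
[0.0003, -0.0001, -0.0001, np.float64(-0.04), 1],[0.0003, -0.0001, -0.0001, np.float64(-0.04), 1],  |step| 0.0003
```

play_rows:
  moves:
    - [[0.0015,0,0,0,-1],[0.0015,0,0,0,-1],[0.001,0,0,0,-1],[0,0,0,0,-1],[0,0,0,0,-1],[0,0,0,0,-1],[0,0,0,0,-1],[0,0,0,0,-1],[0,0,0,0,-1],[0,0,0,0,-1]]

```text
time: 13.6
tool_pos: [0.5655, -0.0476, 0.021]
tool_rot: [0.895, 1.558, -0.61]
contact_force: [-0.1, 0.6, 0.5]
opening: 0.0247
```

```bash
python3 -c "
from h import *
im=robot.read_camera('wrist');cv2.imwrite('pics/w5.png',im[:,:,::-1])
im=robot.read_camera('scene');cv2.imwrite('pics/s5.png',cv2.resize(im[140:280,200:340,::-1],None,fx=4,fy=4,interpolation=cv2.INTER_CUBIC))
"
```

```text
(no output)
```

View pics/w5.png

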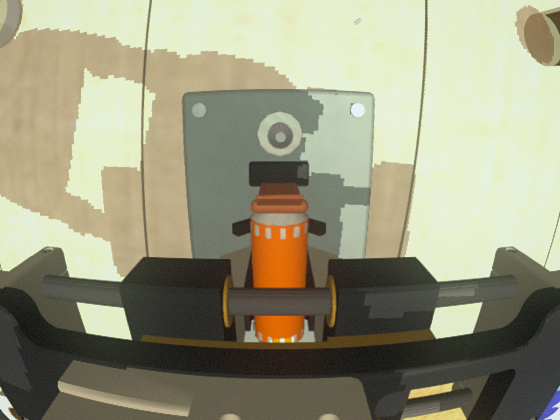

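View pics/s5.png

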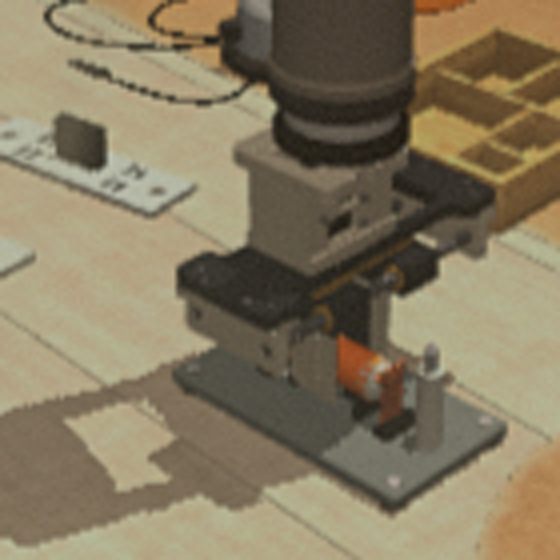

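The clip nose (280,203) now lies over the cartridge end, and the tool is at 21 mm with no residual force. I'll release, rise and move towards a view of the covers.

play_rows:
  moves:
    - [[0,0,0,0,0],[0,0,0,0,0],[0,0,0,0,0],[0,0,0,0,0],[-0.005,0,0,0,0.2],[-0.015,0,0,0,0.2],[-0.03,0,0,0,0.2],[-0.04,0,0,0,0.2],[-0.04,0,0,0,0.2],[-0.02,0,0,0,0.2]]

```text
time: 14.7
tool_pos: [0.5624, -0.0463, 0.1742]
tool_rot: [0.595, 1.563, -0.91]
contact_force: [1.3, -0.4, -0.1]
opening: 0.0552
```

```bash
python3 -c "
from h import *
im=robot.read_camera('top');cv2.imwrite('pics/t6.png',cv2.resize(im[150:280,220:350,::-1],None,fx=4,fy=4,interpolation=cv2.INTER_CUBIC))
c=robot.get_calibration('wrist');im=robot.read_camera('wrist');cv2.imwrite('pics/w6.png',im[:,:,::-1]);np.save('c6.npy',c['view'])
plan((.56,.2,.21),7,open_=0.2)"
```

```text
from [ 0.5631 -0.0465  0.1744] yaw 3.74 dyaw 3.26 t 14.8
[-0.0037, 0.0013, -0.0246, np.float64(-0.33), 0.2],[-0.0037, 0.0015, -0.0246, np.float64(-0.33), 0.2],[-0.0037, 0.0016, -0.0246, np.float64(-0.33), 0.2],[-0.0037, 0.0017, -0.0246, np.float64(-0.33), 0.2],[-0.0037, 0.0019, -0.0246, np.float64(-0.33), 0.2],[-0.0037, 0.002, -0.0245, np.float64(-0.33), 0.2],[-0.0037, 0.0022, -0.0245, np.float64(-0.33), 0.2],[-0.0037, 0.0023, -0.0245, np.float64(-0.33), 0.2],[-0.0037, 0.0024, -0.0245, np.float64(-0.33), 0.2],[-0.0037, 0.0026, -0.0245, np.float64(-0.33), 0.2],  |step| 0.0249
```

View pics/w6.png

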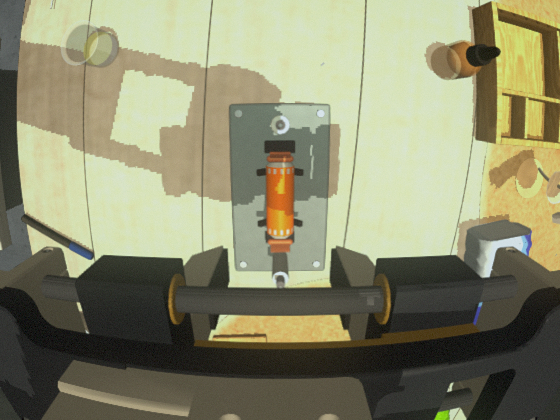

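Wrist view: the cartridge (280,200) sits between both clips in the saddles, home. Now to the covers.

play_rows:
  moves:
    - [[-0.005,0.001,-0.02,-0.4,0.2],[-0.01,0.001,-0.035,-0.4,0.2],[-0.01,0.001,-0.035,-0.4,0.2],[-0.01,0.001,-0.035,-0.4,0.2],[-0.01,0.001,-0.035,-0.4,0.2],[-0.005,0.002,-0.035,-0.4,0.2],[0,0.002,-0.035,-0.4,0.2],[0,0.002,-0.03,-0.4,0.2],[0,0,-0.01,0,0.2],[0,0,0,0,0.2]]

```text
time: 15.8
tool_pos: [0.5443, 0.2321, 0.2142]
tool_rot: [-0.819, 1.56, -2.27]
contact_force: [0.4, 0.0, -0.5]
opening: 0.055
```

play_rows:
  moves:
    - [[0,0,0,0,0.2],[0,0,0,0,0.2],[0,0,0,0,0.2],[0,0,0,0,0.2],[0,0,0,0,0.2],[0,0,0,0,0.2],[0,0,0,0,0.2],[0,0,0,0,0.2],[0,0,0,0,0.2],[0,0,0,0,0.2]]

```text
time: 16.8
tool_pos: [0.5451, 0.2263, 0.2133]
tool_rot: [-0.81, 1.557, -2.267]
contact_force: [0.0, 0.6, -0.2]
opening: 0.0552
```

```bash
python3 -c "
from h import *
s=robot.observe();print(s['tool_pos'],s['qvel'].round(3))
c=robot.get_calibration('wrist');im=robot.read_camera('wrist');cv2.imwrite('pics/w7.png',im[:,:,::-1]);np.save('c7.npy',c['view'])
a=cv2.resize(im[0:240,120:440,::-1],None,fx=2.5,fy=2.5,interpolation=cv2.INTER_CUBIC);cv2.imwrite('pics/w7z.png',a)
"
```

```text
[0.54512427 0.22632714 0.21334725] [ 0.    -0.001  0.    -0.    -0.001 -0.001]
```

View pics/w7.png

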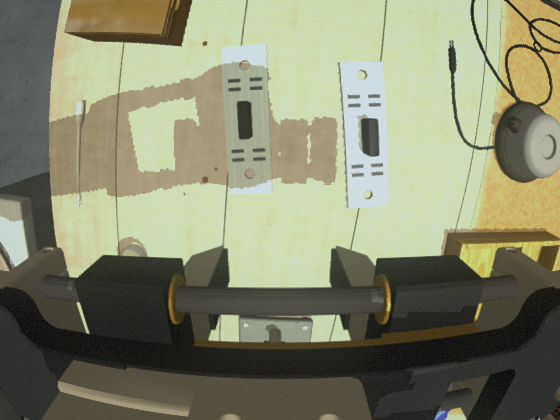

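View pics/w7z.png

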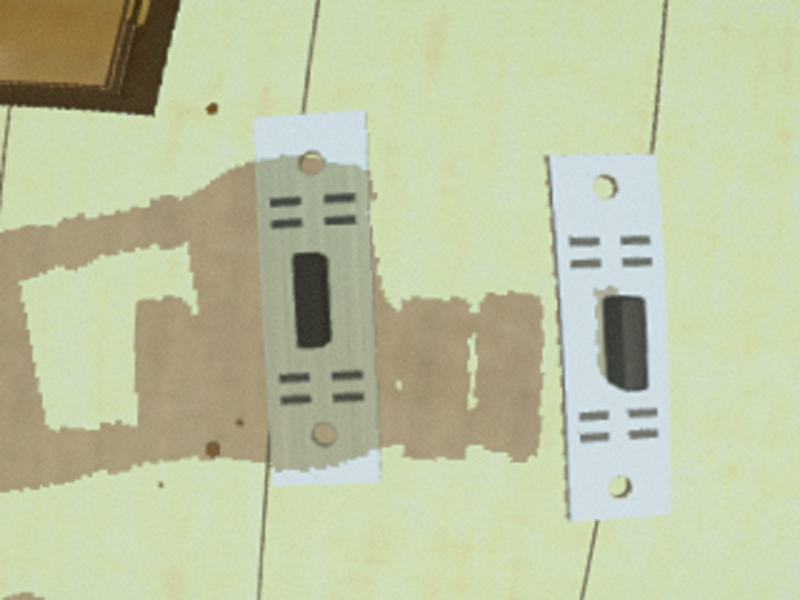

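```bash
python3 -c "
from h import *
c=robot.get_calibration('wrist');c['view']=np.load('c7.npy')
f=lambda x,y:(120+(x+.5)/2.5-.5,(y+.5)/2.5-.5)
for nm,co,ho in (('B',((255,118),(366,112),(380,482),(273,486)),((312,162),(323,433))),('A',((549,156),(656,154),(670,514),(571,520)),((606,187),(620,487)))):
  P=[at_z('wrist',c,f(*q),.006) for q in co]
  print(nm,'ctr',np.mean(P,0).round(4))
  for i in range(4):
    d=P[(i+1)%4]-P[i];print('  ',np.linalg.norm(d).round(4),np.degrees(np.arctan2(d[1],d[0])).round(2))
  a,b=[at_z('wrist',c,f(*q),.005) for q in ho];d=a-b;print('  holes',np.linalg.norm(d),((a+b)/2).round(4),np.degrees(np.arctan2(d[1],d[0]))-90)
# fin check
print(at_z('wrist',c,f(311,300),.038),at_z('wrist',c,f(626,343),.038))
"
```

```text
B ctr [0.4987 0.2931 0.006 ]
   0.0495 7.53
   0.1693 -81.56
   0.0501 -171.38
   0.1702 98.26
  holes 0.1238054204262747 [0.4985 0.294  0.005 ] 8.195117695840096
A ctr [0.635  0.2928 0.006 ]
   0.05 11.87
   0.1704 -78.56
   0.0496 -169.73
   0.169 101.6
  holes 0.1401103883525831 [0.635  0.2926 0.005 ] 11.374683485900263
[0.49971257 0.29357613 0.038     ] [0.63092274 0.29250128 0.038     ]
```

Wrist view: cover B (left, fin at (245,120)) has holes 124 mm apart; cover A (right, fin at (370,137)) has 140 mm, which matches the pins at 140. Plate sizes come out as 50×170, so I'm taking cover A.

```bash
python3 -c "
from h import *
plan((.635,.2927,.1),11.4,n=7,open_=0.2)"
```

```text
from [0.5451 0.2263 0.2134] yaw 6.51 dyaw 4.89 t 16.85
[0.016, 0.014, -0.0081, np.float64(-0.7), 0.2],[0.016, 0.0141, -0.008, np.float64(-0.7), 0.2],[0.016, 0.0142, -0.0078, np.float64(-0.7), 0.2],[0.016, 0.0143, -0.0076, np.float64(-0.7), 0.2],[0.016, 0.0144, -0.0074, np.float64(-0.7), 0.2],[0.016, 0.0145, -0.0073, np.float64(-0.7), 0.2],[0.016, 0.0145, -0.0071, np.float64(-0.7), 0.2],  |step| 0.0227
```

play_rows:
  moves:
    - [[0.016,0.012,-0.007,-0.7,0.2],[0.016,0.014,-0.008,-0.7,0.2],[0.016,0.014,-0.008,-0.7,0.2],[0.016,0.014,-0.008,-0.7,0.2],[0.016,0.014,-0.007,-0.7,0.2],[0.012,0.011,-0.006,-0.7,0.2],[0.006,0.006,-0.003,-0.7,0.2],[0,0,0,0,0.2],[0,0,0,0,0.2],[0,0,0,0,0.2]]

```text
time: 17.85
tool_pos: [0.6244, 0.2868, 0.1121]
tool_rot: [-0.755, 1.559, -2.123]
contact_force: [-1.0, -0.6, -0.1]
opening: 0.0548
```

```bash
python3 -c "
from h import *
c=robot.get_calibration('wrist');im=robot.read_camera('wrist');cv2.imwrite('pics/w8.png',im[:,:,::-1]);np.save('c8.npy',c['view'])
plan((.635,.2927,.05),11.4,n=5,open_=0.2)"
```

```text
from [0.6244 0.2868 0.1124] yaw 11.64 dyaw -0.24 t 17.9
[0.0125, 0.0024, -0.0008, np.float64(0.05), 0.2],[0.0125, 0.0024, -0.0008, np.float64(0.05), 0.2],[0.0125, 0.0024, -0.0008, np.float64(0.05), 0.2],[0.0125, 0.0024, -0.0008, np.float64(0.05), 0.2],[0.0125, 0.0024, -0.0008, np.float64(0.05), 0.2],  |step| 0.0127
```

View pics/w8.png

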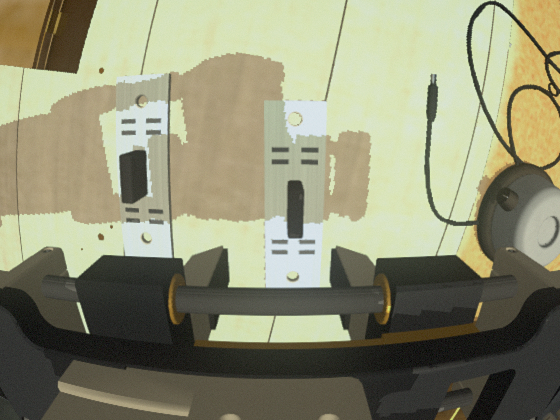

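```bash
python3 -c "
from h import *
c=robot.get_calibration('wrist');c['view']=np.load('c8.npy')
a=at_z('wrist',c,(295,118),.005);b=at_z('wrist',c,(293,275.5),.005);d=a-b;print('  holes',np.linalg.norm(d),((a+b)/2).round(4),np.degrees(np.arctan2(d[1],d[0]))-90)
"
```

```text
holes 0.1400501447830845 [0.6348 0.2932 0.005 ] 11.62381515759455
```

play_rows:
  moves:
    - [[0.012,0.004,-0.001,0,0.2],[0.012,0.004,-0.001,0,0.2],[0.012,0.003,-0.001,0,0.2],[0.012,0,0,0,0.2],[0.008,0,0,0,0.2],[0,0,0,0,0.2],[0,0,0,0,0.2],[0,0,0,0,0.2],[0,0,0,0,0.2],[0,0,0,0,0.2]]

```text
time: 18.9
tool_pos: [0.6351, 0.2912, 0.0525]
tool_rot: [-0.658, 1.56, -2.026]
contact_force: [0.9, -0.5, -0.2]
opening: 0.0549
```

```bash
python3 -c "
from h import *
plan((.635,.2927,.01),11.4,n=4,open_=0.2)"
```

```text
from [0.6351 0.2912 0.0525] yaw 11.59 dyaw -0.19 t 18.9
[0.0106, 0.0001, -0.0005, np.float64(0.05), 0.2],[0.0106, 0.0001, -0.0005, np.float64(0.05), 0.2],[0.0106, 0.0001, -0.0005, np.float64(0.05), 0.2],[0.0106, 0.0001, -0.0005, np.float64(0.05), 0.2],  |step| 0.0106
```

play_rows:
  moves:
    - [[0.01,0,-0.002,0,0.2],[0.01,0,0,0,0.2],[0.01,0,0,0,0.2],[0.006,0,0,0,0.2],[0.003,0,0,0,0.2],[0,0,0,0,0.2],[0,0,0,0,0.2],[0,0,0,0,0.2],[0,0,0,0,0.2],[0,0,0,0,0.2]]

```text
time: 19.9
tool_pos: [0.6347, 0.293, 0.0105]
tool_rot: [-0.593, 1.56, -1.961]
contact_force: [0.2, 0.2, -0.4]
opening: 0.0549
```

play_rows:
  moves:
    - [[0,0,0,0,-1],[0,0,0,0,-1],[0,0,0,0,-1],[0,0,0,0,-1],[0,0,0,0,-1],[0,0,0,0,-1],[0,0,0,0,-1],[0,0,0,0,-1],[0,0,0,0,-1],[0,0,0,0,-1]]
  grip_force: 30

```text
time: 20.9
tool_pos: [0.6351, 0.2932, 0.0113]
tool_rot: [-0.489, 1.561, -1.857]
contact_force: [-0.2, -0.1, 0.2]
opening: 0.0119
```

play_rows:
  moves:
    - [[-0.005,0,0,0,-1],[-0.015,0,0,0,-1],[-0.03,0,0,0,-1],[-0.035,0,0,0,-1],[-0.035,0,0,0,-1],[-0.03,0,0,0,-1],[-0.02,0,0,0,-1],[-0.01,0,0,0,-1],[0,0,0,0,-1],[0,0,0,0,-1]]

```text
time: 21.9
tool_pos: [0.6346, 0.2947, 0.2046]
tool_rot: [-0.43, 1.562, -1.798]
contact_force: [-0.4, 0.6, -1.2]
opening: 0.012
```

```bash
python3 -c "
from h import *
c=robot.get_calibration('wrist');im=robot.read_camera('wrist');cv2.imwrite('pics/w9.png',im[:,:,::-1]);np.save('c9.npy',c['view'])
plan((.565,.02,.2),3.8,n=10,open_=-1)"
```

```text
from [0.6346 0.2947 0.2043] yaw 11.6 dyaw -7.8 t 21.95
[0.0007, -0.0123, 0.0255, np.float64(0.78), -1],[0.0007, -0.012, 0.0257, np.float64(0.78), -1],[0.0007, -0.0116, 0.0258, np.float64(0.78), -1],[0.0007, -0.0113, 0.026, np.float64(0.78), -1],[0.0007, -0.0109, 0.0261, np.float64(0.78), -1],[0.0007, -0.0106, 0.0263, np.float64(0.78), -1],[0.0007, -0.0102, 0.0264, np.float64(0.78), -1],[0.0007, -0.0099, 0.0266, np.float64(0.78), -1],[0.0007, -0.0095, 0.0267, np.float64(0.78), -1],[0.0007, -0.0091, 0.0268, np.float64(0.78), -1],  |step| 0.0283
```

View pics/w9.png

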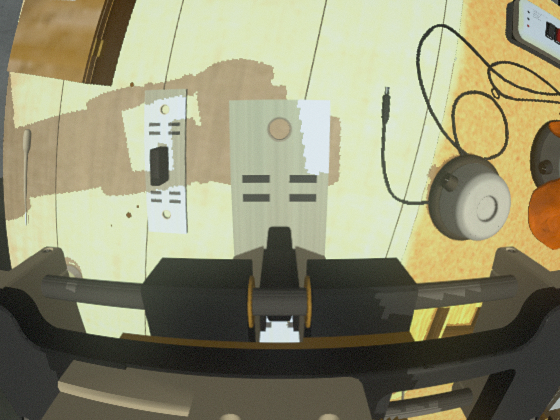

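```bash
python3 -c "
from h import *
c=robot.get_calibration('wrist');c['view']=np.load('c9.npy')
s=robot.observe();R=toolR(s);z=s['tool_pos'][2]-.0055
for q in ((279,128),(231,101),(329.5,101)):
  p=at_z('wrist',c,q,z);print((R.T@(p-s['tool_pos'])).round(4))
print(R.round(4))
"
```

```text
[ 0.0049 -0.0005 -0.0701]
[ 0.0049 -0.0243 -0.084 ]
[ 0.0047  0.0246 -0.0841]
[[-0.0023  0.9796  0.2012]
 [-0.0089  0.2011 -0.9795]
 [-1.     -0.004   0.0082]]
```

play_rows:
  moves:
    - [[0,-0.008,0.015,0.8,-1],[0,-0.012,0.024,0.8,-1],[0,-0.012,0.026,0.8,-1],[0,-0.011,0.026,0.8,-1],[0,-0.011,0.026,0.8,-1],[0,-0.01,0.026,0.8,-1],[0,-0.01,0.026,0.8,-1],[0,-0.01,0.026,0.8,-1],[0,-0.006,0.015,0.8,-1],[0,0,0,0.6,-1]]

```text
time: 22.95
tool_pos: [0.5663, 0.0659, 0.1905]
tool_rot: [-1.249, 1.538, -2.757]
contact_force: [-0.8, -0.0, -1.9]
opening: 0.0117
```

play_rows:
  moves:
    - [[0,0,0,0,-1],[0,0,0,0,-1],[0,0,0,0,-1],[0,0,0,0,-1],[0,0,0,0,-1],[0,0,0,0,-1],[0,0,0,0,-1],[0,0,0,0,-1],[0,0,0,0,-1],[0,0,0,0,-1]]

```text
time: 23.95
tool_pos: [0.5667, 0.0701, 0.1891]
tool_rot: [-1.308, 1.537, -2.811]
contact_force: [0.8, -0.3, 0.0]
opening: 0.0119
```

```bash
python3 -c "
from h import *
c=robot.get_calibration('wrist');im=robot.read_camera('wrist');cv2.imwrite('pics/w10.png',im[:,:,::-1]);np.save('c10.npy',c['view'])
plan((.565,-.0474,.2),3.8,n=10,open_=-1)"
```

```text
from [0.5667 0.0701 0.1891] yaw 3.84 dyaw -0.04 t 24.0
[-0.001, -0.001, 0.0117, np.float64(0.0), -1],[-0.001, -0.001, 0.0117, np.float64(0.0), -1],[-0.001, -0.001, 0.0117, np.float64(0.0), -1],[-0.001, -0.001, 0.0117, np.float64(0.0), -1],[-0.001, -0.001, 0.0117, np.float64(0.0), -1],[-0.001, -0.001, 0.0117, np.float64(0.0), -1],[-0.001, -0.001, 0.0117, np.float64(0.0), -1],[-0.001, -0.001, 0.0117, np.float64(0.0), -1],[-0.001, -0.001, 0.0117, np.float64(0.0), -1],[-0.001, -0.001, 0.0117, np.float64(0.0), -1],  |step| 0.0118
```

View pics/w10.png

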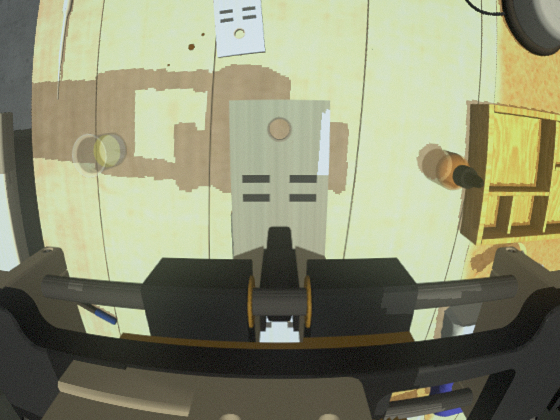

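play_rows:
  moves:
    - [[0,-0.001,0.008,0,-1],[0,-0.001,0.012,0,-1],[0,-0.001,0.014,0,-1],[0,-0.001,0.014,0,-1],[0,-0.001,0.014,0,-1],[0,-0.001,0.014,0,-1],[0,-0.001,0.014,0,-1],[0,-0.001,0.012,0,-1],[0,0,0.006,0,-1],[0,0,0,0,-1]]

```text
time: 25.0
tool_pos: [0.5656, -0.0506, 0.1905]
tool_rot: [-1.28, 1.537, -2.787]
contact_force: [0.6, 0.0, -1.0]
opening: 0.012
```

```bash
python3 -c "
from h import *
print(toolR(robot.observe()).round(4))
plan((.565,-.0474,.12),3.8,n=10,open_=-1)"
```

```text
[[-0.0319  0.9974  0.0642]
 [-0.0118  0.0638 -0.9979]
 [-0.9994 -0.0325  0.0097]]
from [ 0.5656 -0.0506  0.1905] yaw 3.66 dyaw 0.14 t 25.0
[0.007, 0.0002, -0.0004, np.float64(-0.01), -1],[0.007, 0.0002, -0.0004, np.float64(-0.01), -1],[0.007, 0.0002, -0.0004, np.float64(-0.01), -1],[0.007, 0.0002, -0.0004, np.float64(-0.01), -1],[0.007, 0.0002, -0.0004, np.float64(-0.01), -1],[0.007, 0.0002, -0.0004, np.float64(-0.01), -1],[0.007, 0.0002, -0.0004, np.float64(-0.01), -1],[0.007, 0.0002, -0.0004, np.float64(-0.01), -1],[0.007, 0.0002, -0.0004, np.float64(-0.01), -1],[0.007, 0.0002, -0.0004, np.float64(-0.01), -1],  |step| 0.0071
```

play_rows:
  moves:
    - [[0.006,0,-0.003,-0.1,-1],[0.01,0,0,0,-1],[0.012,0,0,0,-1],[0.012,0,0,0,-1],[0.012,0,0,0,-1],[0.01,0,0,0,-1],[0.006,0,0,0,-1],[0,0,0,0,-1],[0,0,0,0,-1],[0,0,0,0,-1]]

```text
time: 26.0
tool_pos: [0.5617, -0.0441, 0.1144]
tool_rot: [-1.372, 1.533, -2.872]
contact_force: [-0.6, -0.7, -1.6]
opening: 0.0119
```

```bash
python3 -c "
from h import *
c=robot.get_calibration('wrist');im=robot.read_camera('wrist');cv2.imwrite('pics/w11.png',cv2.resize(im[80:260,190:370,::-1],None,fx=3.3,fy=3.3,interpolation=cv2.INTER_CUBIC));np.save('c11.npy',c['view'])
s=robot.observe();print(s['tool_pos'],s['qvel'].round(3))
plan((.565,-.0474,.12),3.8,n=1,open_=-1)
print([proj('wrist',c,P) for P in ((.5602,.0221,.083),)])"
```

```text
[ 0.56178825 -0.044108    0.11455825] [-0.    -0.004 -0.    -0.    -0.003  0.001]
from [ 0.5618 -0.0441  0.1146] yaw 4.05 dyaw -0.25 t 26.05
[-0.0055, 0.0028, 0.0036, np.float64(0.25), -1],  |step| 0.0071
[array([287.07655981, 132.98082771])]
```

View pics/w11.png

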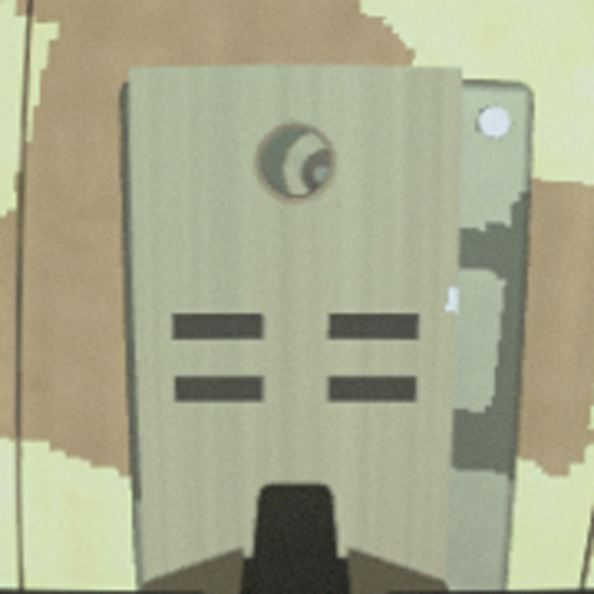

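The pin shows through the hole at (320,172) in the zoom, matching the prediction of (320,175). I need +3 mm in tool y and +3.5 mm in tool z.

play_rows:
  moves:
    - [[0,0.0015,0.002,0.25,-1],[0,0.0015,0.0015,0,-1],[0,0,0,0,-1],[0,0,0,0,-1],[0,0,0,0,-1],[0,0,0,0,-1],[0,0,0,0,-1],[0,0,0,0,-1],[0,0,0,0,-1],[0,0,0,0,-1]]

```text
time: 27.05
tool_pos: [0.5661, -0.048, 0.1159]
tool_rot: [-1.322, 1.536, -2.827]
contact_force: [-0.8, -0.7, -0.4]
opening: 0.0118
```

```bash
python3 -c "
from h import *
c=robot.get_calibration('wrist');im=robot.read_camera('wrist');cv2.imwrite('pics/w12.png',cv2.resize(im[80:260,190:370,::-1],None,fx=3.3,fy=3.3,interpolation=cv2.INTER_CUBIC));np.save('c12.npy',c['view'])
s=robot.observe()
plan((.565,-.0474,.09),3.8,n=4,open_=-1)
print(toolR(s).round(4))"
```

```text
from [ 0.5661 -0.048   0.1159] yaw 3.76 dyaw 0.04 t 27.1
[0.0065, -0.0001, -0.0002, np.float64(-0.01), -1],[0.0065, -0.0001, -0.0002, np.float64(-0.01), -1],[0.0065, -0.0001, -0.0002, np.float64(-0.01), -1],[0.0065, -0.0001, -0.0002, np.float64(-0.01), -1],  |step| 0.0065
[[-0.0328  0.9973  0.0659]
 [-0.0107  0.0655 -0.9978]
 [-0.9994 -0.0334  0.0085]]
```

View pics/w12.png

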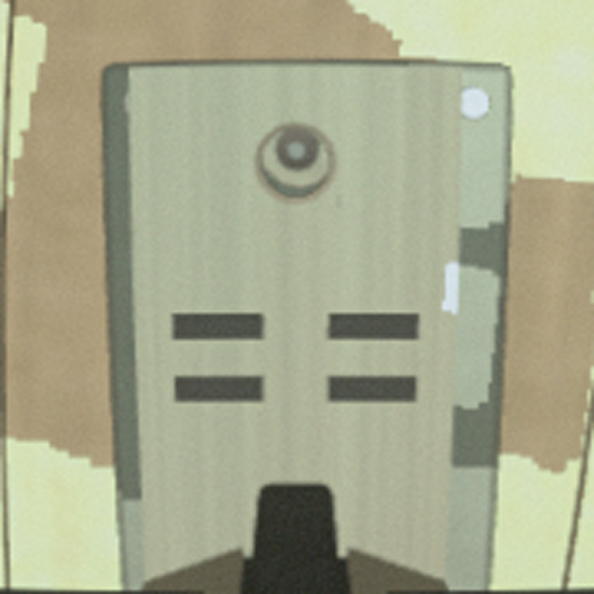

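play_rows:
  moves:
    - [[0.004,0,-0.0005,0,-1],[0.005,0,0,0,-1],[0.005,0,0,0,-1],[0.004,0,0,0,-1],[0.002,0,0,0,-1],[0,0,0,0,-1],[0,0,0,0,-1],[0,0,0,0,-1],[0,0,0,0,-1],[0,0,0,0,-1]]

```text
time: 28.1
tool_pos: [0.5653, -0.0477, 0.0938]
tool_rot: [-1.33, 1.536, -2.835]
contact_force: [-0.5, -0.3, -0.6]
opening: 0.0115
```

```bash
python3 -c "
from h import *
c=robot.get_calibration('wrist');im=robot.read_camera('wrist');cv2.imwrite('pics/w13.png',cv2.resize(im[80:260,190:370,::-1],None,fx=3.3,fy=3.3,interpolation=cv2.INTER_CUBIC))
plan((.565,-.0474,.0775),3.8,n=4,open_=-1)
"
```

```text
from [ 0.5653 -0.0477  0.0939] yaw 3.76 dyaw 0.04 t 28.15
[0.0041, 0.0001, -0.0001, np.float64(-0.01), -1],[0.0041, 0.0001, -0.0001, np.float64(-0.01), -1],[0.0041, 0.0001, -0.0001, np.float64(-0.01), -1],[0.0041, 0.0001, -0.0001, np.float64(-0.01), -1],  |step| 0.0041
```

View pics/w13.png

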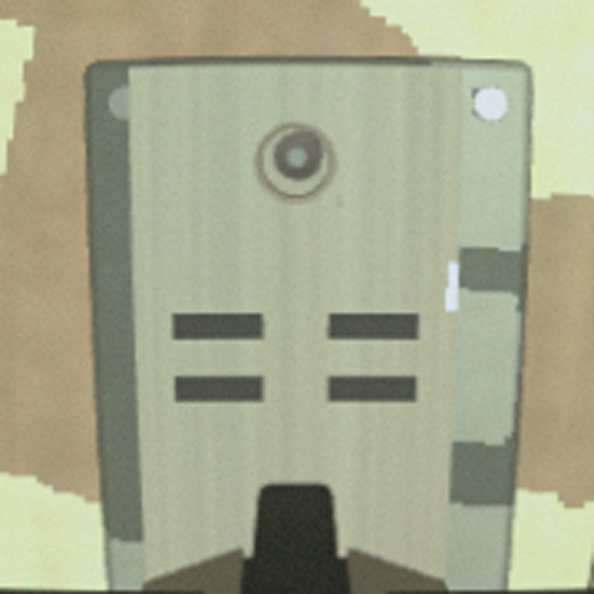

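play_rows:
  moves:
    - [[0.003,0,0,0,-1],[0.003,0,0,0,-1],[0.003,0,0,0,-1],[0.002,0,0,0,-1],[0.0015,0,0,0,-1],[0.001,0,0,0,-1],[0,0,0,0,-1],[0,0,0,0,-1],[0,0,0,0,-1],[0,0,0,0,-1]]

```text
time: 29.15
tool_pos: [0.5648, -0.0478, 0.0791]
tool_rot: [-1.329, 1.536, -2.834]
contact_force: [1.5, -0.1, -0.5]
opening: 0.012
```

```bash
python3 -c "
from h import *
c=robot.get_calibration('wrist');im=robot.read_camera('wrist');cv2.imwrite('pics/w14.png',cv2.resize(im[80:260,190:370,::-1],None,fx=3.3,fy=3.3,interpolation=cv2.INTER_CUBIC))
plan((.565,-.0474,.0775),3.8,n=4,open_=-1)
"
```

```text
from [ 0.5648 -0.0478  0.0792] yaw 3.76 dyaw 0.04 t 29.2
[0.0004, 0.0001, -0.0001, np.float64(-0.01), -1],[0.0004, 0.0001, -0.0001, np.float64(-0.01), -1],[0.0004, 0.0001, -0.0001, np.float64(-0.01), -1],[0.0004, 0.0001, -0.0001, np.float64(-0.01), -1],  |step| 0.0004
```

View pics/w14.png

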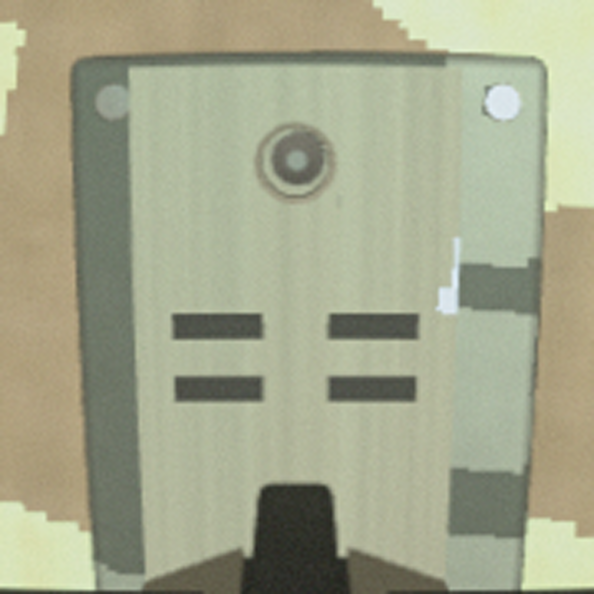

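The pin is centred in the hole and both ends are almost down, with negligible side force. I'll lower the last 1.5 mm and release.

play_rows:
  moves:
    - [[0.001,0,0,0,-1],[0.001,0,0,0,-1],[0,0,0,0,-1],[0,0,0,0,-1],[0,0,0,0,-0.2],[0,0,0,0,-0.2],[0,0,0,0,-0.2],[0,0,0,0,-0.2],[0,0,0,0,-0.2],[0,0,0,0,-0.2]]

```text
time: 30.2
tool_pos: [0.5653, -0.048, 0.0777]
tool_rot: [-1.303, 1.537, -2.808]
contact_force: [-0.1, -0.4, 0.6]
opening: 0.0367
```

play_rows:
  moves:
    - [[0,0,0,0,0],[0,0,0,0,0],[-0.01,0,0,0,0],[-0.02,0,0,0,0],[-0.03,0,0,0,0],[-0.03,0,0,0,0],[-0.02,0,0,0,0],[-0.01,0,0,0,0],[0,0,0,0,0],[0,0,0,0,0]]

```text
time: 31.2
tool_pos: [0.5688, -0.0464, 0.205]
tool_rot: [-1.306, 1.537, -2.811]
contact_force: [-0.7, -0.2, -0.4]
opening: 0.0454
```

play_rows:
  moves:
    - [[0,0,0,0,0],[0,0,0.02,0,0],[0,0,0.025,0,0],[0,0,0.025,0,0],[0,0,0.02,0,0],[0,0,0,0,0],[0,0,0,0,0],[0,0,0,0,0],[0,0,0,0,0],[0,0,0,0,0]]

```text
time: 32.2
tool_pos: [0.5707, -0.1347, 0.1957]
tool_rot: [-1.557, 1.522, -3.058]
contact_force: [0.1, -1.0, 0.6]
opening: 0.0456
```

```bash
python3 -c "
from h import *
c=robot.get_calibration('wrist');im=robot.read_camera('wrist');cv2.imwrite('pics/w15.png',im[:,:,::-1]);np.save('c15.npy',c['view'])
im=robot.read_camera('scene');cv2.imwrite('pics/s15.png',cv2.resize(im[120:280,130:330,::-1],None,fx=4,fy=3.7,interpolation=cv2.INTER_CUBIC))
im=robot.read_camera('top');cv2.imwrite('pics/t15.png',im[:,:,::-1])
"
```

```text
(no output)
```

View pics/w15.png

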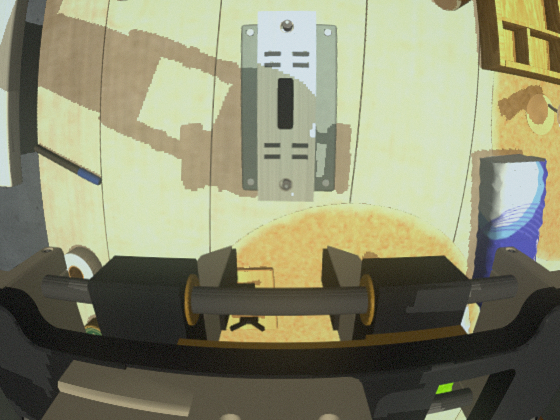

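View pics/s15.png

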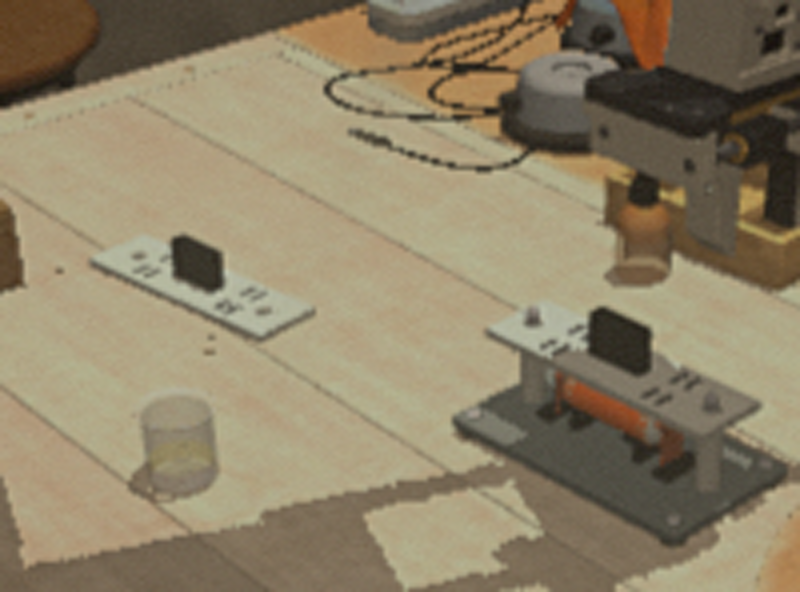

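View pics/t15.png

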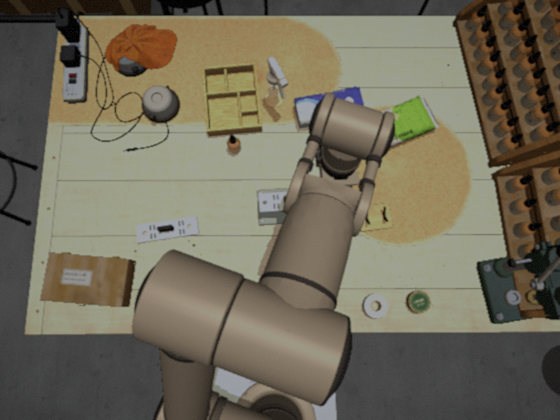

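Scene view: the cover lies flat on both posts with both pins through, the cartridge is in its clips beneath, and the other cover is flat on the bench. The beaker and dropper stand upright. One numeric check before handing in.

```bash
python3 -c "
from h import *
c=robot.get_calibration('wrist');c['view']=np.load('c15.npy')
P=[at_z('wrist',c,q,.072) for q in ((257.5,10.5),(315.5,11),(313.5,202),(258.5,198))]
print(np.mean(P,0).round(4),[np.linalg.norm(P[i]-P[(i+1)%4]).round(4) for i in range(4)])
s=robot.observe();print(s['contact_force'],s['qvel'].round(3),s['time'])
robot.hand_in()"
```

```text
[ 0.5647 -0.0478  0.072 ] [np.float64(0.05), np.float64(0.1707), np.float64(0.0495), np.float64(0.1684)]
[-0.39474817  0.02469378 -0.52879652] [-0.004  0.001 -0.002  0.001  0.    -0.001] 32.35
the job is handed in; nothing more can be done
```

The job is done and handed in at 32.35 s, well inside the 72 s limit.

**Cartridge:** I took it from its rest and pressed it between the clips. At the end the tool was at 21 mm, which puts the cartridge centre at the 40 mm seat height. Both clips showed closed over its ends in the pictures, but I did not read the clip angles.

**Cover choice:** I picked the cover by measuring the hole spacing in the wrist picture, so I never tried the other one on the pins. The fitting cover measured 140 mm, matching the pins at about 139–140 mm; the other measured 124 mm. That other cover was never touched and lies flat on the bench.

**Cover seating:** I lowered it over the pins and released it. In the last pictures both pins stand through it and it lies flat. Taking its top at the seated height of 72 mm, its size came out at about 50 × 170 mm, centred within 1 mm of the point midway between the pins.

**Bystanders:** The dropper bottle and beaker stand upright in the last pictures. The atomiser was hidden behind the arm in the last top picture, so I have no final look at it. The arm never worked at low height near it, and the forces reported at the end of each move stayed under about 3 N.

**Disagreement:** The tool drifted up to about 2–3° off vertical. The cover was held slightly rolled on the way down, but it settled flat when released.

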